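Unstack the bearing drivers into their storage blocks

TASK

Take the pile of four aluminium bearing-driver discs apart and put them away in the wooden storage blocks, each in the recess of its own size: the largest disc in the largest recess and so on down to the smallest. Each must lie flat on the floor of its recess, same side up as now; set each one down instead of dropping it in from above, and leave the oil bottle and the grease tin where they stand.

Things in the scene. Friction and masses are not known exactly. Their poses are not given: they have to be found in the camera images.
- disc_64: The largest of four plain round aluminium disc drivers (for pressing in bearings) stacked in a pile: diameter 64 mm, 26 mm thick, shallow blind hole in the middle of its top. Loose, about 226 g. Origin: centre of its underside; z up along its axis. At the start it is the bottom one, standing on the bench.
- disc_52: The second largest of four plain round aluminium disc drivers (for pressing in bearings) stacked in a pile: diameter 52 mm, 26 mm thick, shallow blind hole in the middle of its top. Loose, about 149 g. Origin: centre of its underside; z up along its axis. At the start it lies loose on the 64 mm disc, up to 3 mm off its centre.
- disc_40: The second smallest of four plain round aluminium disc drivers (for pressing in bearings) stacked in a pile: diameter 40 mm, 26 mm thick, shallow blind hole in the middle of its top. Loose, about 88 g. Origin: centre of its underside; z up along its axis. At the start it lies loose on the 52 mm disc, up to 3 mm off its centre.
- disc_28: The smallest of four plain round aluminium disc drivers (for pressing in bearings) stacked in a pile: diameter 28 mm, 26 mm thick, shallow blind hole in the middle of its top. Loose, about 43 g. Origin: centre of its underside; z up along its axis. At the start it lies loose on the 40 mm disc, up to 3 mm off its centre.
- nest_80: Wooden block, 100 x 100 mm, 10 mm high, fixed to the bench, with a flat-bottomed round recess 80 mm wide and 5 mm deep in the middle of its top, lined with thin grey felt: the largest recess of the four blocks, 16 mm wider than the disc that belongs in it. Origin: centre of the block's underside, so the recess floor is 5 mm above it and the block's top 10 mm above it.
- nest_68: Wooden block, 100 x 100 mm, 10 mm high, fixed to the bench, with a flat-bottomed round recess 68 mm wide and 5 mm deep in the middle of its top, lined with thin grey felt: the second largest recess of the four blocks, 16 mm wider than the disc that belongs in it. Origin: centre of the block's underside, so the recess floor is 5 mm above it and the block's top 10 mm above it.
- nest_56: Wooden block, 100 x 100 mm, 10 mm high, fixed to the bench, with a flat-bottomed round recess 56 mm wide and 5 mm deep in the middle of its top, lined with thin grey felt: the second smallest recess of the four blocks, 16 mm wider than the disc that belongs in it. Origin: centre of the block's underside, so the recess floor is 5 mm above it and the block's top 10 mm above it.
- nest_44: Wooden block, 100 x 100 mm, 10 mm high, fixed to the bench, with a flat-bottomed round recess 44 mm wide and 5 mm deep in the middle of its top, lined with thin grey felt: the smallest recess of the four blocks, 16 mm wider than the disc that belongs in it. Origin: centre of the block's underside, so the recess floor is 5 mm above it and the block's top 10 mm above it.
- oil_bottle: Loose upright oil bottle with a thin spout, 54 mm across, 165 mm tall, standing beyond the pile. Not part of the job. Origin: centre of its underside.
- grease_tin: Loose round tin, 69 mm across, 44 mm tall, standing left of the pile. Not part of the job. Origin: centre of its underside.
Mind the look-alikes: they are no part of the job. Leave any black look-alike of the nest_56 alone.

How it is judged:
By the outcome, as a careful person would: the job done as asked, in the order asked, and still so for the second after the job is handed in, with the robot touching nothing.
It also fails if it takes over 144 s, if anything falls off the work surface, if the arm or the gripper's body presses on something with over 40 N, if the wrist force passes 120 N, or if a joint passes its speed limit or range.

ROBOT

A 7-joint arm with a two-finger parallel gripper is mounted at the origin on a cart in front of the work surface, level with it; the furniture and walls round the work are solid. World frame = base frame: x ahead of the robot, y to its left, z up, the work surface at z = 0. Lengths are in m, angles in rad, forces in N, time in s.
With the tool pointing down it reaches from about 0.425 to 0.925 m from the base axis. Payload 6.8 kg.
Tool frame: the origin (TCP) lies at the very end of the fingers, on their centre line; the grasp point (between the pads) lies 19 mm behind it; z points along the fingers, y is the line along which they close (so a half turn about z gives the same grasp; the last joint's range is limited). The gripper opens to 85 mm and grips with 20 to 120 N. Pads are 22 mm wide; open, the fingers measure 114 mm over their backs; the gripper's body (76 mm by 85 mm) begins 54 mm behind the grasp point. The pads swing forward as they close: fully open they stand 13 mm farther back than shut.
Start: joints at [1.094, 0.477, 0.022, 1.555, -0.011, 1.109, -0.083], TCP at [0.243, -0.63, 0.198] pointing down, gripper open.
Joint ranges: [-2.96, 2.96], [-0.34, 2.1], [-1.41, 1.46], [0.24, 2.44], [-1.37, 4.51], [0.17, 1.92], [-2.96, 2.96]. Speed limits (rad/s): [2.39, 2.39, 3.14, 3.14, 3.14, 3.14, 3.14].

INTERFACE

Orientations are given as a rotation vector (axis times angle).
In Python, from bench import get_obs, viewer, r gives the robot as it stands. The module is installed in compiled form; this text tells all that it offers.
- The arm moves only by the tool play_rows, never from a script. Its argument "commands" is a list that holds one entry, the list of rows, each a list of 5 numbers: the gripper's target within -1 to 1 (shut at 1, half-way at 0, fully open at -1), then the shift along the tool's x, y, z scaled (see below), then the turn about the tool's z scaled (see below). A call has 1 to 12 rows; each row is the pose to reach, as a shift and turn from the pose commanded when the call began, along the tool's axes at that moment; what a row does not reach only later rows make up. The controller multiplies each number of a shift by 0.2 m and each number of a turn by pi/2 rad. A row lasts 1/12 s, in which the tool goes at most 41.7 mm and 7.16 degrees, less where a joint would pass 70% of its speed; a pose out of reach is approached as far as the arm can. A call with a number of a shift or a turn outside -1 to 1 is refused whole. A call with a gripper value outside its range is refused whole. The fingers move at their own pace and stop on an object; "grip_force" is the grip in N (left out, the last holds). Time passes only in rows, so rows that repeat a pose let the fingers close. It gives the time, the measured TCP pose, the force, the opening and the grip force at its end, in the units of the state.
- get_obs(): the state, without advancing time (a new reading comes with each control period).
- viewer.grab_frame(name): name is "side" or "top"; returns a dict with "pixels" (384x512x3 uint8, red, green, blue), "fovy" (degrees; the focal length in pixels is half the picture's height over the tangent of half this angle, whatever the lens; pixels are square), "cx", "cy" (the principal point, pixels), "distortion" ([k1, k2, p1, p2, k3] as OpenCV has them; the pictures are not rectified), "world_to_cam" (4x4, takes a point from world to camera coordinates). Camera axes: x right, y up, looking along -z (the intrinsics and any distortion apply to the point x, -y, -z); pixel columns grow to the right and rows downward; lengths in m; the calibration is good to about 2 mm. A picture is of the moment at which its call begins. There is no depth.
- r.hand_in(): hands the job in; it is judged then, once.
Trained networks look in a picture, given as the dict that the camera call returned (one of the last four; its "shot" number tells which), for a name from the list of things; names that differ only in an ending like _2 or _b are one class to them, and where a whole thing is asked for, a point or a joint stands for the part that bears it (a point fixed in the world has none). Each returns a list of dicts, best first, with "score" (0 to 1); they miss things now and then, are a little off and sometimes report something else, mostly with a low value. They report only what shows in the picture. A call takes as long as a camera call. They do not tell look-alikes from the thing itself.
- viewer.trace(picture, thing): "pixels" (384x512 bool, what is visible of it) and "rect" ([left, top, right, bottom] in pixels, round what is visible of it).
The state is a dict: "clock": time; "joints": joint angles; "qvel": joint speeds; "tau": joint torques, N m; "tcp_pos": TCP position; "orientation": TCP orientation; "contact_force": force on the tool from outside, world axes, zero at the start; "moment": the same for the moment, N m; "grip_width": finger opening in m; "gripper_force": force on a finger pad.
Only numpy, scipy, OpenCV 4.12 (cv2) and the standard library are available. Lean on these libraries where they do the work, as an engineer would, in place of code of your own. Each camera call takes 0.05 s, during which the arm holds its last target. There are 200 camera calls.

## Working session

There is one attempt and no reset: what is moved stays moved. The work goes in short steps, Python scripts to look and compute and a tool call to move; the robot and the scene stay as the last step left them, time stands still between calls to the robot, and variables do not carry over. Pictures are saved under pics/ and viewed, at most 17 in all, crops included, and the job is handed in when it is done.

Besides the shell and the picture viewer there is one more tool, called after "Call:" by a JSON object that holds its "api" and its "payload", one argument or row to a line. play_rows: Moves the arm, as the interface text tells. Shifts and turns lie within -1 to 1; 1 stands for 0.2 m of shift or pi/2 rad of turn. Its arguments: {"type":"object","properties":{"commands":{"type":"array","items":{"type":"array","items":{"type":"array","items":{"type":"number","minimum":-1,"maximum":1}}}},"grip_force":{"type":"number"}},"required":["commands"]}

```bash
mkdir -p pics; cat > h.py <<'E'
import numpy as np, cv2
from bench import get_obs, viewer, r
def K(p):
    f=p["pixels"].shape[0]/2/np.tan(np.radians(p["fovy"])/2)
    return np.array([[f,0,p["cx"]],[0,f,p["cy"]],[0,0,1.]])
def ray(p,uv):
    n=cv2.undistortPoints(np.array(uv,float).reshape(-1,1,2),K(p),np.array(p["distortion"],float)).reshape(-1,2)
    T=np.array(p["world_to_cam"]);R=T[:3,:3];t=T[:3,3]
    d=np.c_[n[:,0],-n[:,1],-np.ones(len(n))]@R
    return -R.T@t,d
def onz(p,uv,z):
    c,d=ray(p,uv); return c+d*((z-c[2])/d[:,2])[:,None]
def proj(p,X):
    T=np.array(p["world_to_cam"]);X=np.atleast_2d(X)@T[:3,:3].T+T[:3,3]
    X=X*[1,-1,-1]
    return cv2.projectPoints(X,np.zeros(3),np.zeros(3),K(p),np.array(p["distortion"],float))[0].reshape(-1,2)
def save(p,name,box=None,s=1):
    im=p["pixels"][:,:,::-1]
    if box: im=im[box[1]:box[3],box[0]:box[2]]
    cv2.imwrite("pics/"+name,cv2.resize(im,None,fx=s,fy=s,interpolation=cv2.INTER_CUBIC))
E
python3 - <<'E'
from h import *
o=get_obs();print({k:np.round(v,4) for k,v in o.items()})
for n in("top","side"):
    p=viewer.grab_frame(n);save(p,n+"0.png",s=1.5)
    print(n,"cam",ray(p,[[0,0]])[0].round(3),p["distortion"])
    for t in["disc_64","disc_52","disc_40","disc_28","nest_80","nest_68","nest_56","nest_44","oil_bottle","grease_tin"]:
        for q in viewer.trace(p,t)[:3]:
            m=q["pixels"];ys,xs=np.nonzero(m)
            print(t,round(q["score"],2),np.round(q["rect"]),xs.mean().round(1),ys.mean().round(1),m.sum(),onz(p,[[xs.mean(),ys.mean()]],.01)[0,:2].round(3))
E
```

```text
{'clock': np.float64(0.0), 'joints': array([ 1.0939,  0.4778,  0.0223,  1.5565, -0.0115,  1.1093, -0.0831]), 'qvel': array([-0.0013, -0.0002,  0.0005, -0.0002, -0.0005, -0.0019, -0.0004]), 'tau': array([ 2.00000e-04, -5.96440e+01,  1.60730e+00, -2.81196e+01,
        1.23000e-02,  9.30000e-03, -0.00000e+00]), 'tcp_pos': array([ 0.2431, -0.629 ,  0.1969]), 'orientation': array([-3.0866e+00, -5.7570e-01,  8.0000e-04]), 'contact_force': array([-0.841 , -0.0282,  0.573 ]), 'moment': array([0.054 , 0.0252, 0.0091]), 'gripper_force': np.float64(0.0), 'grip_width': np.float64(0.0855)}
top cam [ 0.447 -0.019  1.488] [-0.05820623  0.          0.          0.          0.        ]
disc_64 0.64 [179. 220. 187. 230.] 181.3 224.4 77 [0.49  0.266]
disc_64 0.6 [180. 221. 193. 229.] 186.4 223.2 27 [0.493 0.249]
disc_64 0.51 [186. 217. 189. 235.] 189.0 224.3 67 [0.489 0.24 ]
disc_52 0.64 [179. 220. 187. 230.] 181.3 224.4 77 [0.49  0.266]
disc_52 0.6 [180. 221. 193. 229.] 186.4 223.2 27 [0.493 0.249]
disc_52 0.51 [186. 217. 189. 235.] 189.0 224.3 67 [0.489 0.24 ]
disc_40 0.64 [179. 220. 187. 230.] 181.3 
[... 2356 characters left out ...]
 229.] 237.0 213.3 741 [0.621 0.005]
nest_68 0.9 [230. 165. 261. 185.] 246.5 176.1 499 [ 0.626 -0.2  ]
nest_68 0.79 [277. 172. 311. 191.] 291.3 180.7 521 [ 0.471 -0.192]
nest_56 0.91 [217. 201. 258. 229.] 237.0 213.3 741 [0.621 0.005]
nest_56 0.9 [230. 165. 261. 185.] 246.5 176.1 499 [ 0.626 -0.2  ]
nest_56 0.79 [277. 172. 311. 191.] 291.3 180.7 521 [ 0.471 -0.192]
nest_44 0.91 [217. 201. 258. 229.] 237.0 213.3 741 [0.621 0.005]
nest_44 0.9 [230. 165. 261. 185.] 246.5 176.1 499 [ 0.626 -0.2  ]
nest_44 0.79 [277. 172. 311. 191.] 291.3 180.7 521 [ 0.471 -0.192]
oil_bottle 0.8 [193. 194. 217. 245.] 205.5 224.8 707 [0.702 0.069]
grease_tin 0.69 [251. 300. 282. 337.] 263.7 317.8 899 [0.491 0.366]
```

View pics/top0.png

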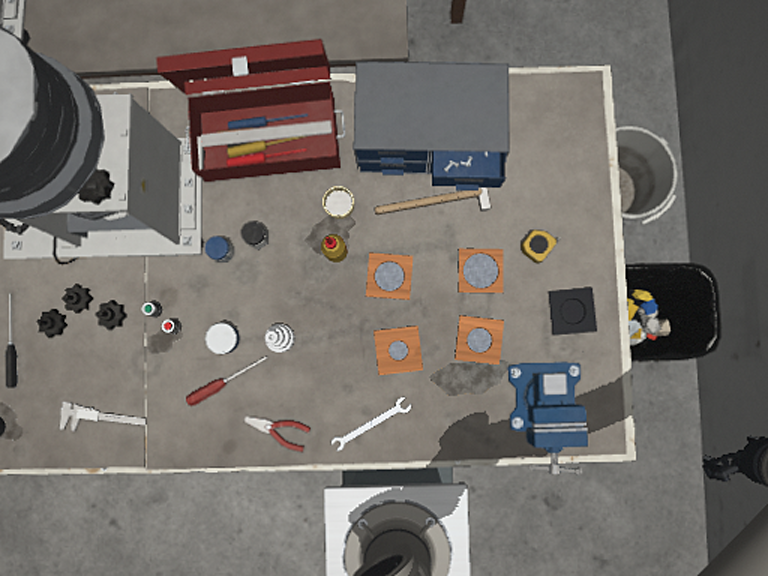

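View pics/side0.png

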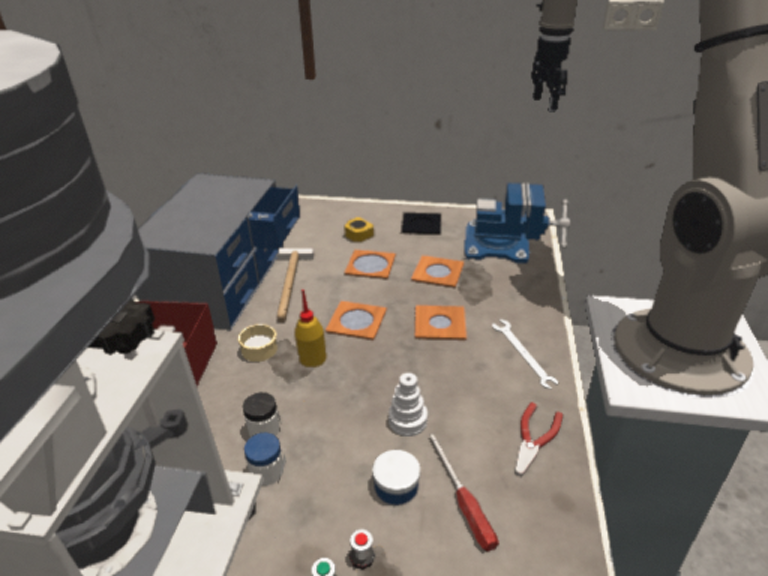

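The top view shows four orange blocks at about (390,276), (481,271), (399,350) and (480,340) in the 1.5x picture. The black look-alike is at (572,311) and I will leave it alone. The pile is at (279,338). Similar-looking round things are the white tin at (221,338), the cream ring at (338,201) and the jars at (218,248) and (255,233). Next I'll measure the blocks and the pile.

```bash
python3 - <<'E'
from h import *
P={n:viewer.grab_frame(n) for n in("top","side")}
save(P["top"],"topc.png",(150,150,350,260),4);save(P["side"],"sidec.png",(190,150,330,350),3)
for n,p in P.items():
    hsv=cv2.cvtColor(p["pixels"],cv2.COLOR_RGB2HSV)
    m=cv2.inRange(hsv,(5,140,90),(18,255,255))
    m=cv2.morphologyEx(m,cv2.MORPH_CLOSE,np.ones((2,2)))
    cs,hi=cv2.findContours(m,cv2.RETR_CCOMP,cv2.CHAIN_APPROX_NONE)
    for i,c in enumerate(cs):
        if hi[0][i][3]<0 and cv2.contourArea(c)>200:
            filled=np.zeros_like(m);cv2.drawContours(filled,[c],-1,1,-1)
            ys,xs=np.nonzero(filled);hole=filled&(m==0);yh,xh=np.nonzero(hole)
            W=onz(p,np.c_[xs,ys],.01);pxA=np.linalg.norm(np.cross(*(onz(p,[[xs.mean(),ys.mean()],[xs.mean()+1,ys.mean()],[xs.mean(),ys.mean()+1]],.01)[1:]-onz(p,[[xs.mean(),ys.mean()]],.01)[0])))
            print(n,"px",xs.mean().round(1),ys.mean().round(1),"c",W[:,:2].mean(0).round(4),"side mm",(1e3*np.sqrt(pxA*len(xs))).round(),"hole dia mm",(2e3*np.sqrt(pxA*len(xh)/np.pi)).round(),"holec",onz(p,np.c_[xh,yh],.007)[:,:2].mean(0).round(4))
    for t,z in(("oil_bottle",.08),("grease_tin",.044)):
        q=viewer.trace(p,t)[0];ys,xs=np.nonzero(q["pixels"]);print(t,onz(p,np.c_[xs,ys],z)[:,:2].mean(0).round(3))
E
```

```text
top px 266.1 234.2 c [ 0.4487 -0.0194] side mm 98.0 hole dia mm 45.0 holec [ 0.4491 -0.0191]
top px 320.2 227.2 c [ 0.467  -0.2016] side mm 99.0 hole dia mm 57.0 holec [ 0.4662 -0.2017]
top px 260.1 184.7 c [ 0.6167 -0.0041] side mm 98.0 hole dia mm 69.0 holec [ 0.6172 -0.0044]
top px 321.0 181.0 c [ 0.6231 -0.2109] side mm 99.0 hole dia mm 80.0 holec [ 0.6233 -0.2112]
oil_bottle [0.679 0.116]
grease_tin [0.489 0.372]
side px 293.9 215.5 c [ 0.4491 -0.0078] side mm 100.0 hole dia mm 46.0 holec [ 0.4492 -0.0131]
side px 238.3 214.0 c [0.6161 0.0071] side mm 100.0 hole dia mm 70.0 holec [0.617  0.0021]
side px 292.7 181.4 c [ 0.4659 -0.1889] side mm 99.0 hole dia mm 58.0 holec [ 0.4657 -0.1951]
side px 247.7 176.6 c [ 0.6212 -0.1986] side mm 99.0 hole dia mm 82.0 holec [ 0.6226 -0.2044]
oil_bottle [0.675 0.147]
grease_tin [0.489 0.39 ]
```

View pics/topc.png

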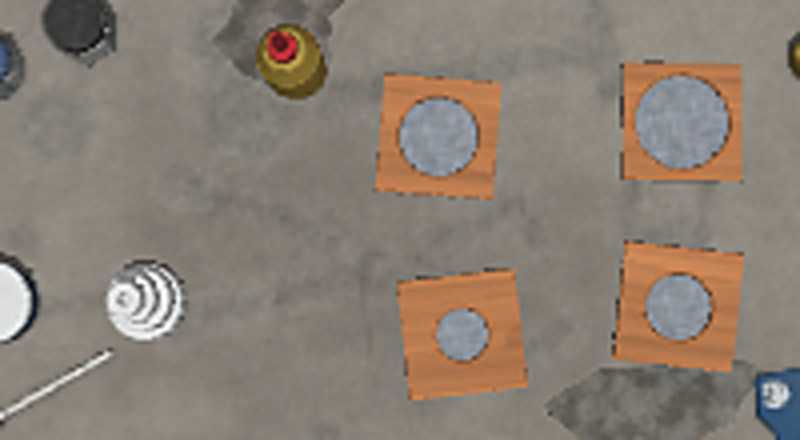

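View pics/sidec.png

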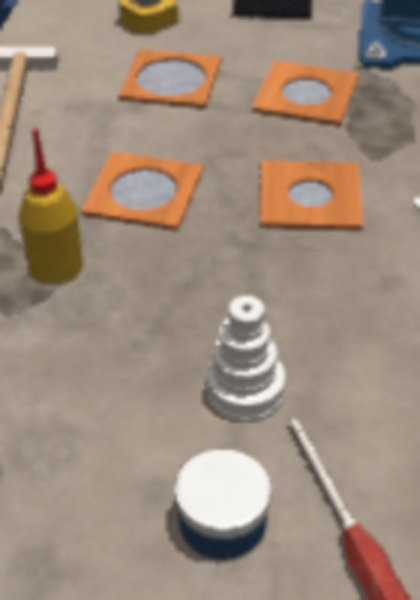

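The crops show recesses of 44, 56, 68 and 80 mm in clear size order. In the side crop the pile's top hole is at (246,308), and in the top crop at (124,299). Next I'll locate the individual discs by triangulation.

```bash
python3 - <<'E'
from h import *
from scipy.optimize import minimize
P={n:viewer.grab_frame(n) for n in("top","side")}
print("top hole",onz(P["top"],[[181,224.75]],.104),"side",onz(P["side"],[[272,252.7]],.104))
# silhouette fit of whole pile: cylinders bottom/top circles
th=np.linspace(0,2*np.pi,40);R=[.032,.026,.020,.014]
for n,p in P.items():
    hsv=cv2.cvtColor(p["pixels"],cv2.COLOR_RGB2HSV)
    c=proj(p,[[.49,.245,.05]])[0].astype(int)
    x0,y0=c-30;s=8
    im=p["pixels"][y0:y0+60,x0:x0+60]
    cv2.imwrite(f"pics/pile_{n}.png",cv2.resize(im[:,:,::-1],None,fx=s,fy=s,interpolation=cv2.INTER_NEAREST))
    print(n,"crop origin",x0,y0)
    for i in(0,3):
        for z in (.026*i,.026*i+.026):
            u=proj(p,np.c_[.49+R[i]*np.cos(th),.245+R[i]*np.sin(th),0*th+z]);print(i,z,"nominal(.49,.245) crop ext",((u.min(0)-[x0,y0])*s).round(),((u.max(0)-[x0,y0])*s).round())
a=[cv2.imread(f"pics/pile_{n}.png") for n in P];cv2.imwrite("pics/pile_both.png",cv2.resize(np.hstack(a),(800,400)))
E
```

```text
top hole [[0.48587759 0.24930744 0.104     ]] side [[0.48624025 0.25323275 0.104     ]]
top crop origin 155 193
0 0.0 nominal(.49,.245) crop ext [190. 175.] [340. 325.]
0 0.026 nominal(.49,.245) crop ext [178. 172.] [330. 325.]
3 0.078 nominal(.49,.245) crop ext [196. 210.] [265. 280.]
3 0.104 nominal(.49,.245) crop ext [184. 208.] [254. 279.]
side crop origin 240 236
0 0.0 nominal(.49,.245) crop ext [142. 277.] [345. 432.]
0 0.026 nominal(.49,.245) crop ext [141. 220.] [348. 375.]
3 0.078 nominal(.49,.245) crop ext [199. 142.] [292. 209.]
3 0.104 nominal(.49,.245) crop ext [199.  80.] [294. 146.]
```

View pics/pile_both.png

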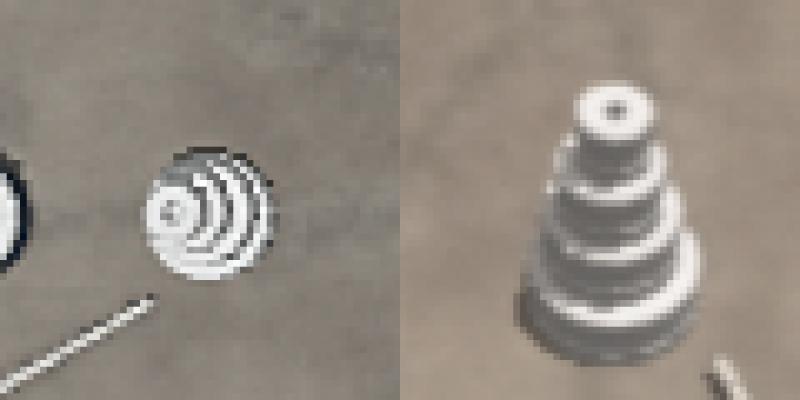

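Displayed side by side, the pile's bottom disc spans about x 143–272 in the top view, with its hole at (172,212). In the side view its hole is at (616,110). The pile centre is therefore about (0.486, 0.251). Candidates for each nest are the four orange blocks, chosen by recess diameter; the black one is excluded. Now I'll move.

Call:
{"api": "play_rows", "payload": {
  "commands": [
    [[-1,0,0,-0.5,0.12],[-1,0.4,-0.12,-0.5,0.2348],[-1,0.786,-0.232,-0.5,0.2348],[-1,0.786,-0.232,-0.5,0.2348],[-1,0.786,-0.232,-0.5,0.2348],[-1,0.786,-0.232,-0.5,0.2348],[-1,0.786,-0.232,-0.5,0.2348]]
  ],
  "grip_force": 40
}}

```text
clock: 2.08
tcp_pos: [0.3785, -0.5265, 0.2992]
orientation: [3.141, 0.013, 0.005]
contact_force: [0.2, 0.2, 0.4]
grip_width: 0.0854
gripper_force: 0.0
```

Call:
{"api": "play_rows", "payload": {
  "commands": [
    [[-1,0.55,-1,0,0],[-1,0.55,-1,0,0],[-1,0.55,-1,0,0],[-1,0.55,-1,0,0],[-1,0.55,-1,0,0],[-1,0.55,-1,0,0]]
  ]
}}

```text
clock: 2.58
tcp_pos: [0.4855, -0.3249, 0.2978]
orientation: [-3.14, -0.008, -0.001]
contact_force: [1.0, 0.6, 0.9]
grip_width: 0.0853
gripper_force: 0.0
```

Call:
{"api": "play_rows", "payload": {
  "commands": [
    [[-1,0,-1,0,0],[-1,0,-1,0,0],[-1,0,-1,0,0],[-1,0,-1,0,0],[-1,0,-1,0,0],[-1,0,-1,0,0]]
  ]
}}

```text
clock: 3.08
tcp_pos: [0.4833, -0.1229, 0.2981]
orientation: [-3.139, -0.014, -0.001]
contact_force: [0.9, 1.5, 0.4]
grip_width: 0.0852
gripper_force: 0.0
```

Call:
{"api": "play_rows", "payload": {
  "commands": [
    [[-1,0,-1,0,0],[-1,0,-1,0,0],[-1,0,-1,0,0],[-1,0,-1,0,0],[-1,0,-1,0,0],[-1,0,-1,0,0],[-1,0,-1,0,0]]
  ]
}}

```text
clock: 3.67
tcp_pos: [0.4833, 0.0709, 0.2978]
orientation: [3.141, 0.004, -0.0]
contact_force: [0.1, -1.0, -0.1]
grip_width: 0.0855
gripper_force: 0.0
```

Call:
{"api": "play_rows", "payload": {
  "commands": [
    [[-1,0.015,-0.9,0.2,0],[-1,0.015,-0.9,0.4,0],[-1,0.015,-0.9,0.65,0],[-1,0.015,-0.9,0.65,0],[-1,0.015,-0.9,0.65,0],[-1,0.015,-0.9,0.65,0],[-1,0.015,-0.9,0.65,0],[-1,0.015,-0.9,0.65,0]]
  ]
}}

```text
clock: 4.33
tcp_pos: [0.4868, 0.2481, 0.1669]
orientation: [3.14, -0.002, -0.003]
contact_force: [0.1, -0.9, 0.6]
grip_width: 0.0856
gripper_force: 0.0
```

```bash
python3 - <<'E'
from h import *
P={n:viewer.grab_frame(n) for n in("top","side")}
o=get_obs();t=o["tcp_pos"];print(t.round(4))
a=[]
for n,p in P.items():
    c=proj(p,[[.486,.251,.10]])[0].astype(int);x0,y0=c-35
    im=cv2.resize(p["pixels"][y0:y0+70,x0:x0+70,::-1],(400,400),interpolation=cv2.INTER_CUBIC)
    s=400/70
    for X,col in(([*t],(0,0,255)),([*(t+[0,.043,.013])],(0,255,0)),([*(t+[0,-.043,.013])],(255,0,0))):
        u=(proj(p,[X])[0]-[x0,y0]+.5)*s;cv2.drawMarker(im,tuple(int(v) for v in u),col,0,8,1)
    a.append(im)
cv2.imwrite("pics/chk.png",np.hstack(a))
E
```

```text
[0.4879 0.2478 0.1687]
```

View pics/chk.png

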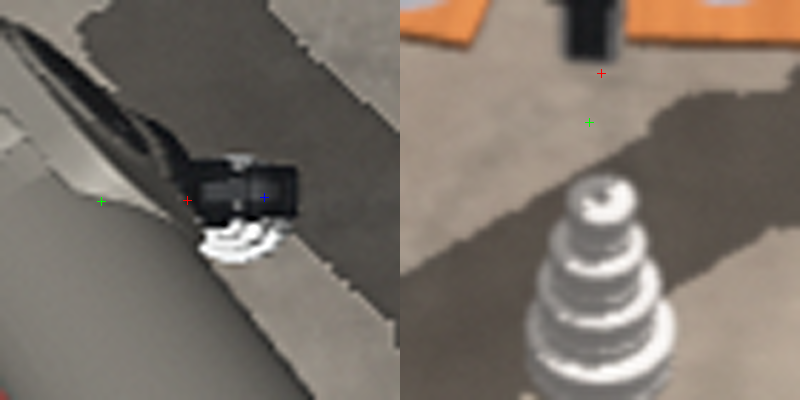

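The check view shows the right-hand finger where I expected it, at (270,190) in the left half. In the side half the visible finger ends at (592,60), above the marker at (588,122). I'll look at a larger side crop.

```bash
python3 - <<'E'
from h import *
p=viewer.grab_frame("side");t=get_obs()["tcp_pos"]
c=proj(p,[[.486,.251,.15]])[0].astype(int);x0,y0=c-[50,60];s=6
im=cv2.resize(p["pixels"][y0:y0+100,x0:x0+100,::-1],None,fx=s,fy=s,interpolation=cv2.INTER_CUBIC)
for X,col in((t,(0,0,255)),(t+[0,.043,.013],(0,255,0)),(t+[0,-.043,.013],(255,0,0)),(t+[0,.043,.03],(0,255,255)),(t+[0,0,.073],(255,0,255))):
    u=(proj(p,[X])[0]-[x0,y0]+.5)*s;cv2.drawMarker(im,tuple(int(v) for v in u),col,0,10,1)
cv2.imwrite("pics/chk2.png",im)
E
```

```text
(no output)
```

View pics/chk2.png

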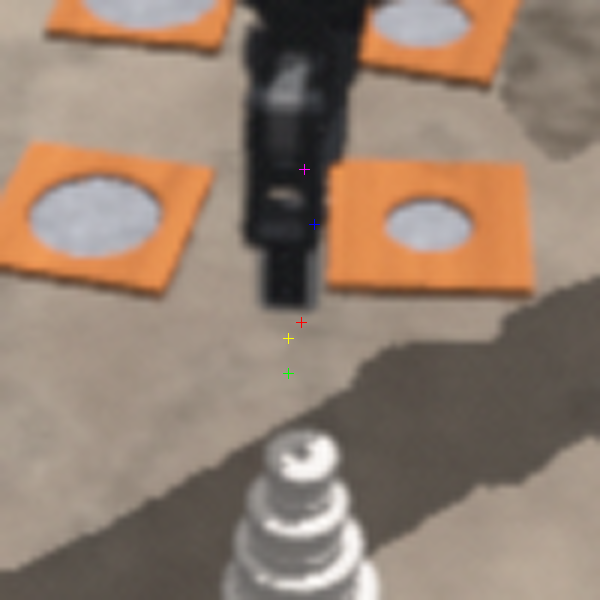

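The visible finger ends at (290,305), noticeably above the predicted tip at (289,373). I'll shut the gripper here in free air to see where the shut tips stand relative to the TCP.

Call:
{"api": "play_rows", "payload": {
  "commands": [
    [[1,0,0,0,0],[1,0,0,0,0],[1,0,0,0,0],[1,0,0,0,0],[1,0,0,0,0],[1,0,0,0,0],[1,0,0,0,0],[1,0,0,0,0],[1,0,0,0,0],[1,0,0,0,0]]
  ]
}}

```text
clock: 5.32
tcp_pos: [0.4863, 0.2504, 0.1679]
orientation: [-3.142, -0.0, 0.0]
contact_force: [0.7, 0.2, 0.0]
grip_width: 0.0
gripper_force: 0.0
```

```bash
cat > chk.py <<'E'
import sys
from h import *
t=get_obs()["tcp_pos"];print(t.round(4))
def crop(n,ctr,pts,half=50,out=600):
    p=viewer.grab_frame(n);c=proj(p,[ctr])[0].astype(int);x0,y0=c-half;s=out/2/half
    x0=max(x0,0);y0=max(y0,0)
    im=cv2.resize(p["pixels"][y0:y0+2*half,x0:x0+2*half,::-1],None,fx=s,fy=s,interpolation=cv2.INTER_CUBIC)
    for i,X in enumerate(pts):
        u=(proj(p,[X])[0]-[x0,y0]+.5)*s;cv2.drawMarker(im,tuple(int(v) for v in u),[(0,0,255),(0,255,0),(255,0,0),(0,255,255),(255,0,255)][i%5],0,10,1)
    return im
E
python3 - <<'E'
from chk import *
pts=[t,t+[0,.0,.02],t+[0,0,.04]]
cv2.imwrite("pics/chk3.png",np.hstack([crop(n,t,pts,35,400) for n in("top","side")]))
E
```

```text
[0.4863 0.2504 0.1679]
```

View pics/chk3.png

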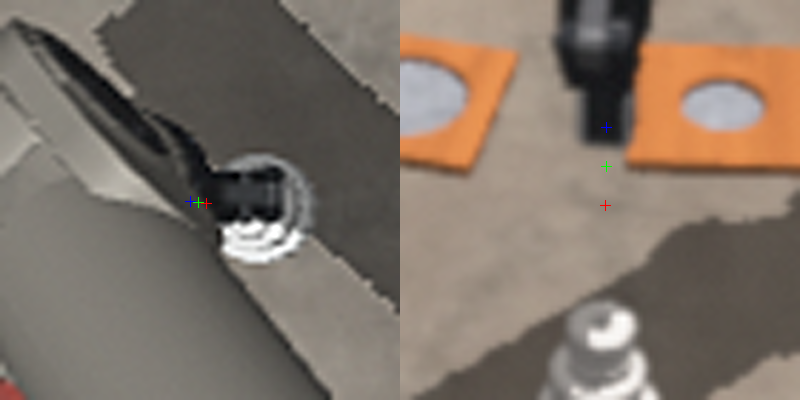

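Shut, the tips appear at (608,143), though the TCP marker is at (605,205), so they look about 30 mm higher than reported. Descending open around the pile is safe under either reading, so I'll go down to the nominal grasp height and look again.

Call:
{"api": "play_rows", "payload": {
  "commands": [
    [[-1,0,0,0,0],[-1,0,0,0,0],[-1,0,0,0,0],[-1,0,0,0,0],[-1,0,0,0,0],[-1,0,0,0,0],[-1,0,0,0.1,0],[-1,0,0,0.2,0],[-1,0,0,0.3,0],[-1,0,0,0.4,0],[-1,0,0,0.4,0],[-1,0,0,0.4,0]]
  ]
}}

```text
clock: 6.42
tcp_pos: [0.4857, 0.25, 0.0874]
orientation: [3.141, 0.0, -0.003]
contact_force: [0.5, 0.2, 0.0]
grip_width: 0.0852
gripper_force: 0.0
```

```bash
python3 - <<'E'
from chk import *
pts=[t,t+[0,.043,.013]]
cv2.imwrite("pics/chk4.png",np.hstack([crop(n,t,pts,35,400) for n in("top","side")]))
E
```

```text
[0.4857 0.25   0.0874]
```

View pics/chk4.png

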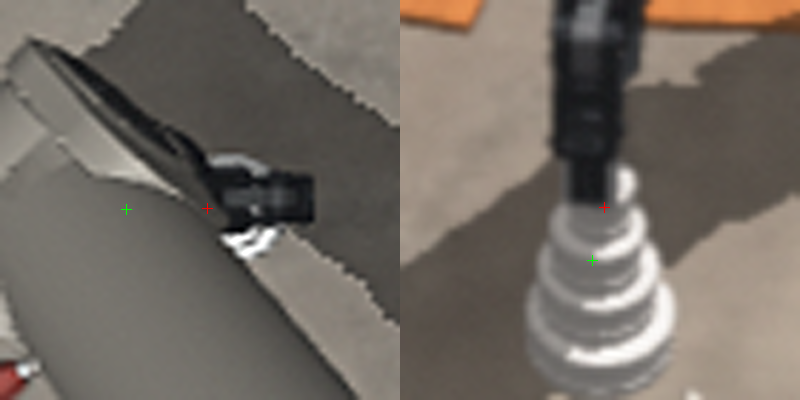

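The finger still ends at (592,203), above the predicted (592,260). A closing test decides it: a width of about 28 mm means the pads hold the disc, and 0 means they are above it. Both outcomes are harmless.

Call:
{"api": "play_rows", "payload": {
  "commands": [
    [[0.2,0,0,0,0],[0.4,0,0,0,0],[0.6,0,0,0,0],[0.7,0,0,0,0],[0.8,0,0,0,0],[0.9,0,0,0,0],[1,0,0,0,0],[1,0,0,0,0],[1,0,0,0,0]]
  ],
  "grip_force": 30
}}

```text
clock: 7.27
tcp_pos: [0.4863, 0.2503, 0.0879]
orientation: [3.142, -0.0, -0.0]
contact_force: [0.2, -1.1, 0.4]
grip_width: 0.0
gripper_force: 0.0
```

The width is 0, so the pads really are above the disc and the true tips are higher than reported. I'll probe down gently with the fingers shut to find the contact height.

Call:
{"api": "play_rows", "payload": {
  "commands": [
    [[1,0,0,0.01,0],[1,0,0,0.02,0],[1,0,0,0.03,0],[1,0,0,0.035,0],[1,0,0,0.04,0],[1,0,0,0.045,0],[1,0,0,0.05,0]]
  ]
}}

```text
clock: 7.85
tcp_pos: [0.4863, 0.2503, 0.0778]
orientation: [-3.142, 0.0, -0.0]
contact_force: [0.0, 0.6, -0.6]
grip_width: 0.0001
gripper_force: 0.0
```

Call:
{"api": "play_rows", "payload": {
  "commands": [
    [[1,0,0,0.005,0],[1,0,0,0.01,0],[1,0,0,0.015,0],[1,0,0,0.015,0]]
  ]
}}

```text
clock: 8.18
tcp_pos: [0.4862, 0.2503, 0.0747]
orientation: [3.141, 0.0, -0.0]
contact_force: [-0.0, 0.5, 0.2]
grip_width: 0.0001
gripper_force: 0.0
```

Call:
{"api": "play_rows", "payload": {
  "commands": [
    [[1,0,0,0.005,0],[1,0,0,0.01,0],[1,0,0,0.01,0]]
  ]
}}

```text
clock: 8.43
tcp_pos: [0.4862, 0.2502, 0.0727]
orientation: [3.141, -0.0, -0.0]
contact_force: [-0.1, -0.7, -0.7]
grip_width: 0.0002
gripper_force: 0.0
```

Call:
{"api": "play_rows", "payload": {
  "commands": [
    [[1,0,0,0.005,0],[1,0,0,0.01,0],[1,0,0,0.01,0]]
  ]
}}

```text
clock: 8.68
tcp_pos: [0.4863, 0.2503, 0.0708]
orientation: [-3.142, 0.0, -0.0]
contact_force: [-0.6, 0.8, 1.2]
grip_width: 0.0
gripper_force: 0.0
```

Call:
{"api": "play_rows", "payload": {
  "commands": [
    [[1,0,0,0.005,0],[1,0,0,0.01,0],[1,0,0,0.01,0]]
  ]
}}

```text
clock: 8.93
tcp_pos: [0.4869, 0.2507, 0.0707]
orientation: [-3.142, 0.0, -0.002]
contact_force: [-5.0, -2.4, 16.6]
grip_width: 0.0001
gripper_force: 8.1
```

```bash
python3 - <<'E'
from chk import *
pts=[t,t+[0,.01,.03]]
cv2.imwrite("pics/chk5.png",np.hstack([crop(n,t,pts,30,400) for n in("top","side")]))
print(get_obs()["contact_force"].round(1))
E
```

```text
[0.4869 0.2507 0.0707]
[-5.  -3.  16.4]
```

View pics/chk5.png

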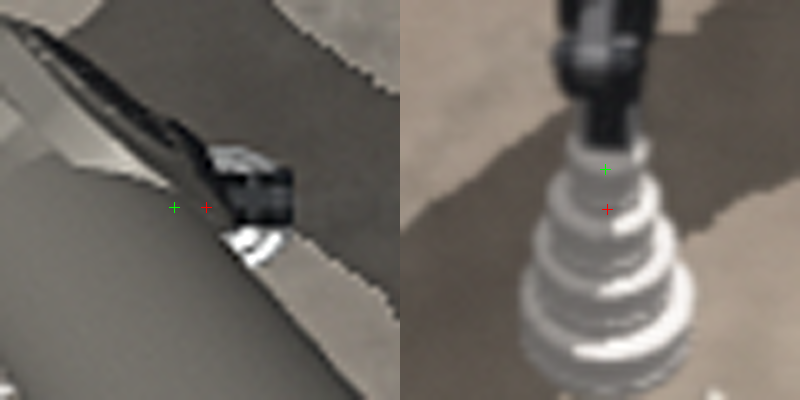

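Contact is at a reported z of 0.0708 on the disc's top at 0.104, and chk5 shows the tips resting on it at (608,145). The true tip is therefore 33 mm above the reported TCP, and I'll apply that offset from here on. Next: rise, open, descend and grasp disc_28.

Call:
{"api": "play_rows", "payload": {
  "commands": [
    [[1,0,0,-0.06,0],[-1,0,0,-0.06,0],[-1,0,0,-0.06,0],[-1,0,0,-0.06,0],[-1,0,0,-0.06,0],[-1,0,0,-0.06,0],[-1,0,0,-0.06,0],[-1,0,0,0,0],[-1,0,0,0.05,0],[-1,0,0,0.082,0],[-1,0,0,0.082,0],[-1,0,0,0.082,0]]
  ]
}}

```text
clock: 10.03
tcp_pos: [0.4857, 0.25, 0.0515]
orientation: [3.141, 0.0, -0.003]
contact_force: [0.3, 0.1, -0.0]
grip_width: 0.0851
gripper_force: 0.0
```

Call:
{"api": "play_rows", "payload": {
  "commands": [
    [[0.0,0,0,0,0],[0.2,0,0,0,0],[0.3,0,0,0,0],[0.4,0,0,0,0],[0.5,0,0,0,0],[0.6,0,0,0,0],[0.7,0,0,0,0],[0.9,0,0,0,0],[1,0,0,0,0],[1,0,0,0,0]]
  ]
}}

```text
clock: 10.87
tcp_pos: [0.4866, 0.2506, 0.0529]
orientation: [-3.141, -0.0, -0.001]
contact_force: [-0.1, -0.2, 6.2]
grip_width: 0.0267
gripper_force: 29.6
```

disc_28 is gripped at a width of 26.7 mm. Next I'll lift it and carry it to nest_44.

Call:
{"api": "play_rows", "payload": {
  "commands": [
    [[1,0,0,-0.05,0],[1,0,0,-0.15,0],[1,0,0,-0.3,0],[1,0,0,-0.35,0],[1,0,0.2,-0.35,0],[1,-0.05,0.4,-0.35,0],[1,-0.1,0.6,-0.35,0],[1,-0.15,0.8,-0.35,0],[1,-0.185,0.95,-0.35,0],[1,-0.185,1,-0.35,0]]
  ]
}}

```text
clock: 11.7
tcp_pos: [0.4467, 0.0446, 0.122]
orientation: [3.138, -0.009, -0.004]
contact_force: [0.2, -0.7, -0.5]
grip_width: 0.0266
gripper_force: 29.7
```

Call:
{"api": "play_rows", "payload": {
  "commands": [
    [[1,0,0.15,0,0],[1,0,0.3,0,0],[1,0,0.335,0.1,0],[1,0,0.335,0.2,0],[1,0,0.335,0.3,0],[1,0,0.335,0.4,0],[1,0,0.335,0.5,0],[1,0,0.335,0.6,0],[1,0,0.335,0.6,0],[1,0,0.335,0.6,0]]
  ]
}}

```text
clock: 12.53
tcp_pos: [0.4486, -0.0162, 0.0021]
orientation: [-3.141, -0.001, 0.004]
contact_force: [0.5, 0.3, 0.2]
grip_width: 0.0266
gripper_force: 29.7
```

```bash
python3 - <<'E'
from chk import *
c=np.array([.449,-.0165,.01]);d=t*[1,1,0]+[0,0,t[2]+.033-.0075]
pts=[c,d+[0,0,.026]]
cv2.imwrite("pics/chk6.png",np.hstack([crop(n,c,pts,35,400) for n in("top","side")]))
E
```

```text
[ 0.4486 -0.0162  0.0021]
```

View pics/chk6.png

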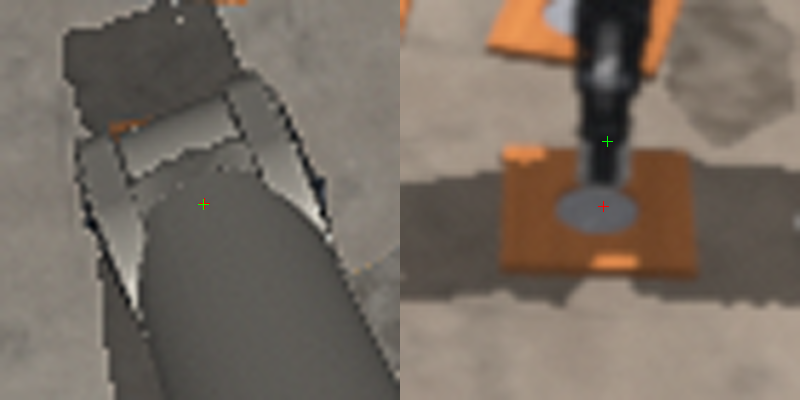

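Side view: the held disc, at about (605,170), hangs over the recess centre at (598,210). I'll lower it gently.

Call:
{"api": "play_rows", "payload": {
  "commands": [
    [[1,0,0,0.03,0],[1,0,0,0.06,0],[1,0,0,0.08,0],[1,0,0,0.09,0],[1,0,0,0.098,0],[1,0,0,0.104,0],[1,0,0,0.104,0],[1,0,0,0.104,0]]
  ]
}}

```text
clock: 13.3
tcp_pos: [0.4493, -0.0167, -0.0183]
orientation: [3.142, -0.0, -0.0]
contact_force: [-0.2, -0.5, -0.9]
grip_width: 0.0267
gripper_force: 29.7
```

Call:
{"api": "play_rows", "payload": {
  "commands": [
    [[1,0,0,0.003,0],[1,0,0,0.006,0],[1,0,0,0.006,0]]
  ]
}}

```text
clock: 13.55
tcp_pos: [0.4493, -0.0167, -0.0195]
orientation: [3.142, -0.0, 0.0]
contact_force: [-0.8, 0.6, -0.1]
grip_width: 0.0269
gripper_force: 29.7
```

Call:
{"api": "play_rows", "payload": {
  "commands": [
    [[1,0,0,0.003,0],[1,0,0,0.005,0],[1,0,0,0.005,0]]
  ]
}}

```text
clock: 13.8
tcp_pos: [0.4494, -0.0167, -0.0201]
orientation: [3.141, -0.0, 0.0]
contact_force: [-1.7, -0.6, 6.2]
grip_width: 0.0268
gripper_force: 30.4
```

Call:
{"api": "play_rows", "payload": {
  "commands": [
    [[1,0,0,0.003,0],[1,0,0,0.005,0],[1,0,0,0.005,0]]
  ]
}}

```text
clock: 14.05
tcp_pos: [0.4494, -0.0167, -0.0202]
orientation: [3.141, -0.0, 0.001]
contact_force: [-5.4, 0.1, 20.6]
grip_width: 0.0269
gripper_force: 31.8
```

It is seated, with contact at −0.0201 as predicted. I'll release, rise, and go back above the pile for disc_40.

Call:
{"api": "play_rows", "payload": {
  "commands": [
    [[1,0,0,-0.004,0],[0.4,0,0,-0.004,0],[0.3,0,0,-0.004,0],[0.2,0,0,-0.004,0],[0,0,0,-0.004,0],[0,0,0,-0.05,0],[-0.5,0,0,-0.15,0],[-1,0,0,-0.3,0],[-1,0,0,-0.5,0],[-1,0,0,-0.7,0],[-1,0,0,-0.7,0],[-1,0,0,-0.7,0]]
  ]
}}

```text
clock: 15.05
tcp_pos: [0.4512, -0.0167, 0.1213]
orientation: [3.141, -0.001, 0.009]
contact_force: [-0.4, -0.1, -0.6]
grip_width: 0.0854
gripper_force: 0.0
```

Call:
{"api": "play_rows", "payload": {
  "commands": [
    [[-1,0.03,-0.2,0,0],[-1,0.06,-0.4,0,0],[-1,0.1,-0.6,0,0],[-1,0.14,-0.8,0,0],[-1,0.185,-1,0,0],[-1,0.185,-1,0,0],[-1,0.185,-1,0,0]]
  ]
}}

```text
clock: 15.63
tcp_pos: [0.485, 0.186, 0.1173]
orientation: [-3.141, -0.008, 0.004]
contact_force: [-0.7, -0.6, -0.5]
grip_width: 0.0856
gripper_force: 0.0
```

```bash
python3 - <<'E'
from chk import *
a=crop("top",[.449,-.0165,.03],[],30,400);b=crop("side",[.487,.25,.06],[[.487,.2505,.078],[.487,.2505,.0]],35,400)
cv2.imwrite("pics/chk7.png",np.hstack([a,b]))
E
```

```text
[0.485  0.186  0.1173]
```

View pics/chk7.png

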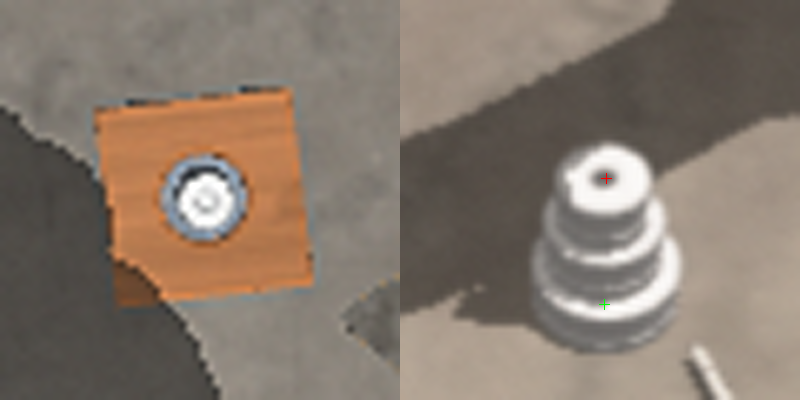

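disc_28 sits flat in the 44 recess, at (205,198) in the left half. disc_40's hole lies on the marker at (605,178). Next is the grasp of disc_40.

Call:
{"api": "play_rows", "payload": {
  "commands": [
    [[-1,0,-0.2,0,0],[-1,0,-0.335,0,0],[-1,0,-0.335,0.0,0],[-1,0,-0.335,0.1,0],[-1,0,-0.335,0.2,0],[-1,0,-0.335,0.3,0],[-1,0,-0.335,0.4,0],[-1,0,-0.335,0.465,0],[-1,0,-0.335,0.465,0],[-1,0,-0.335,0.465,0]]
  ]
}}

```text
clock: 16.57
tcp_pos: [0.486, 0.2489, 0.0251]
orientation: [3.14, -0.002, -0.002]
contact_force: [0.2, 0.2, 0.3]
grip_width: 0.0852
gripper_force: 0.0
```

Call:
{"api": "play_rows", "payload": {
  "commands": [
    [[-0.5,0,0,0,0],[-0.2,0,0,0,0],[0,0,0,0,0],[0.1,0,0,0,0],[0.2,0,0,0,0],[0.3,0,0,0,0],[0.4,0,0,0,0],[0.6,0,0,0,0],[1,0,0,0,0],[1,0,0,0,0]]
  ],
  "grip_force": 40
}}

```text
clock: 17.4
tcp_pos: [0.4869, 0.2505, 0.0266]
orientation: [-3.141, 0.0, -0.002]
contact_force: [-1.2, -0.8, 7.2]
grip_width: 0.0385
gripper_force: 39.5
```

Call:
{"api": "play_rows", "payload": {
  "commands": [
    [[1,0,0,-0.05,0],[1,0,0,-0.15,0],[1,0,0,-0.3,0],[1,0,0,-0.45,0],[1,0,0.2,-0.47,0],[1,0,0.4,-0.47,0],[1,0,0.6,-0.47,0],[1,-0.05,0.8,-0.47,0],[1,-0.105,1,-0.47,0],[1,-0.105,1,-0.47,0]]
  ]
}}

```text
clock: 18.23
tcp_pos: [0.4623, 0.041, 0.1193]
orientation: [3.136, -0.016, -0.005]
contact_force: [0.3, -0.1, -0.8]
grip_width: 0.0383
gripper_force: 40.6
```

Call:
{"api": "play_rows", "payload": {
  "commands": [
    [[1,0,0.2,0,0],[1,0,0.4,0,0],[1,0,0.6,0,0],[1,0,0.8,0,0],[1,0,1,0,0],[1,0,1,0,0]]
  ]
}}

```text
clock: 18.73
tcp_pos: [0.4644, -0.1585, 0.1201]
orientation: [3.138, -0.017, 0.001]
contact_force: [0.0, -0.2, -0.3]
grip_width: 0.0383
gripper_force: 40.7
```

Call:
{"api": "play_rows", "payload": {
  "commands": [
    [[1,0,0.15,0,0],[1,0,0.247,0,0],[1,0,0.247,0.1,0],[1,0,0.247,0.2,0],[1,0,0.247,0.3,0],[1,0,0.247,0.4,0],[1,0,0.247,0.5,0],[1,0,0.247,0.6,0],[1,0,0.247,0.64,0],[1,0,0.247,0.64,0],[1,0,0.247,0.64,0]]
  ]
}}

```text
clock: 19.65
tcp_pos: [0.4656, -0.1988, -0.008]
orientation: [-3.141, -0.0, -0.0]
contact_force: [0.4, 0.5, 0.1]
grip_width: 0.0383
gripper_force: 40.8
```

Call:
{"api": "play_rows", "payload": {
  "commands": [
    [[1,0,0,0.02,0],[1,0,0,0.04,0],[1,0,0,0.05,0],[1,0,0,0.055,0],[1,0,0,0.058,0],[1,0,0,0.06,0],[1,0,0,0.062,0],[1,0,0,0.062,0]]
  ]
}}

```text
clock: 20.32
tcp_pos: [0.4653, -0.1992, -0.0204]
orientation: [3.141, -0.0, 0.0]
contact_force: [-1.9, 0.1, 4.8]
grip_width: 0.0384
gripper_force: 41.5
```

Call:
{"api": "play_rows", "payload": {
  "commands": [
    [[1,0,0,0.002,0],[1,0,0,0.004,0],[1,0,0,0.004,0]]
  ]
}}

```text
clock: 20.57
tcp_pos: [0.4654, -0.1992, -0.0204]
orientation: [3.141, -0.0, 0.0]
contact_force: [-4.9, 0.9, 15.9]
grip_width: 0.0387
gripper_force: 42.4
```

Call:
{"api": "play_rows", "payload": {
  "commands": [
    [[1,0,0,-0.003,0],[0.05,0,0,-0.003,0],[-0.1,0,0,-0.003,0],[-0.3,0,0,-0.003,0],[-0.4,0,0,-0.003,0],[-0.4,0,0,-0.05,0],[-0.5,0,0,-0.15,0],[-1,0,0,-0.3,0],[-1,0,0,-0.5,0],[-1,0,0,-0.6,0],[-1,0,0,-0.6,0]]
  ]
}}

```text
clock: 21.48
tcp_pos: [0.4687, -0.2001, 0.1036]
orientation: [3.138, -0.0, 0.013]
contact_force: [1.3, -0.5, 0.4]
grip_width: 0.0854
gripper_force: 0.0
```

Call:
{"api": "play_rows", "payload": {
  "commands": [
    [[-1,0,-0.2,0,0],[-1,0,-0.4,0,0],[-1,0,-0.6,0,0],[-1,0,-0.8,0,0],[-1,0,-1,0,0],[-1,0,-1,0,0]]
  ]
}}

```text
clock: 21.98
tcp_pos: [0.4651, 0.0097, 0.0987]
orientation: [-3.138, -0.017, -0.002]
contact_force: [0.4, 0.4, 0.4]
grip_width: 0.0854
gripper_force: 0.0
```

Call:
{"api": "play_rows", "payload": {
  "commands": [
    [[-1,0.02,-0.2,0,0],[-1,0.04,-0.4,0,0],[-1,0.06,-0.6,0,0],[-1,0.08,-0.8,0,0],[-1,0.105,-1,0,0],[-1,0.105,-1,0,0],[-1,0.105,-1,0,0]]
  ]
}}

```text
clock: 22.57
tcp_pos: [0.4857, 0.2037, 0.0981]
orientation: [-3.14, -0.008, 0.001]
contact_force: [-0.2, -0.4, -0.9]
grip_width: 0.0854
gripper_force: 0.0
```

```bash
python3 - <<'E'
from chk import *
a=crop("top",[.466,-.199,.03],[],30,400);b=crop("side",[.487,.25,.04],[[.487,.2505,.052],[.487,.2505,.0]],35,400)
cv2.imwrite("pics/chk8.png",np.hstack([a,b]))
E
```

```text
[0.4857 0.2037 0.0981]
```

View pics/chk8.png

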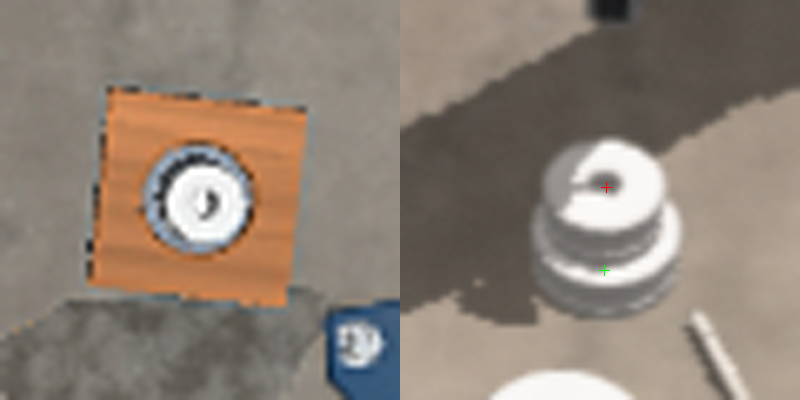

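disc_40 is flat in the 56 recess, at (207,203) in the left half. disc_52's hole is at (604,185), close to the marker. Next is the grasp of disc_52.

Call:
{"api": "play_rows", "payload": {
  "commands": [
    [[-1,0,-0.2,0,0],[-1,0,-0.248,0,0],[-1,0,-0.248,0.0,0],[-1,0,-0.248,0.1,0],[-1,0,-0.248,0.2,0],[-1,0,-0.248,0.3,0],[-1,0,-0.248,0.4,0],[-1,0,-0.248,0.5,0],[-1,0,-0.248,0.5,0],[-1,0,-0.248,0.5,0]]
  ]
}}

```text
clock: 23.5
tcp_pos: [0.4858, 0.2479, -0.0023]
orientation: [3.139, -0.003, -0.003]
contact_force: [-1.1, 0.8, 1.0]
grip_width: 0.0851
gripper_force: 0.0
```

Call:
{"api": "play_rows", "payload": {
  "commands": [
    [[-0.7,0,0,0,0],[-0.5,0,0,0,0],[-0.4,0,0,0,0],[-0.3,0,0,0,0],[-0.2,0,0,0,0],[0,0,0,0,0],[0.4,0,0,0,0],[1,0,0,0,0],[1,0,0,0,0],[1,0,0,0,0]]
  ],
  "grip_force": 50
}}

```text
clock: 24.33
tcp_pos: [0.4869, 0.2505, -0.0005]
orientation: [3.141, -0.0, 0.002]
contact_force: [-2.4, -2.3, 8.9]
grip_width: 0.0506
gripper_force: 50.4
```

Call:
{"api": "play_rows", "payload": {
  "commands": [
    [[1,0,0,-0.05,0],[1,0,0,-0.15,0],[1,0,0,-0.3,0],[1,0,0,-0.45,0],[1,0,0.2,-0.5,0],[1,0,0.4,-0.5,0],[1,0,0.6,-0.5,0],[1,0,0.8,-0.5,0],[1,0,1,-0.5,0],[1,0,1,-0.5,0]]
  ]
}}

```text
clock: 25.17
tcp_pos: [0.4854, 0.0408, 0.0982]
orientation: [3.136, -0.017, -0.003]
contact_force: [1.0, -0.4, -1.5]
grip_width: 0.05
gripper_force: 52.6
```

Call:
{"api": "play_rows", "payload": {
  "commands": [
    [[1,0.0,0.2,0,0],[1,0.1,0.26,0,0],[1,0.25,0.26,0,0],[1,0.45,0.26,0,0],[1,0.65,0.26,0,0],[1,0.65,0.26,0.1,0],[1,0.65,0.26,0.2,0],[1,0.65,0.26,0.3,0],[1,0.65,0.26,0.4,0],[1,0.65,0.26,0.5,0],[1,0.65,0.26,0.5,0],[1,0.65,0.26,0.5,0]]
  ]
}}

```text
clock: 26.17
tcp_pos: [0.6153, -0.0012, -0.0022]
orientation: [-3.142, -0.001, 0.004]
contact_force: [0.8, 0.3, -0.7]
grip_width: 0.0502
gripper_force: 52.7
```

Call:
{"api": "play_rows", "payload": {
  "commands": [
    [[1,0,0,0.03,0],[1,0,0,0.06,0],[1,0,0,0.08,0],[1,0,0,0.086,0],[1,0,0,0.09,0],[1,0,0,0.094,0],[1,0,0,0.094,0],[1,0,0,0.094,0]]
  ]
}}

```text
clock: 26.83
tcp_pos: [0.6164, -0.0015, -0.0203]
orientation: [3.142, -0.0, 0.0]
contact_force: [-0.4, -0.4, -1.5]
grip_width: 0.0504
gripper_force: 52.7
```

Call:
{"api": "play_rows", "payload": {
  "commands": [
    [[1,0,0,0.003,0],[1,0,0,0.005,0],[1,0,0,0.005,0]]
  ]
}}

```text
clock: 27.08
tcp_pos: [0.6164, -0.0015, -0.0213]
orientation: [3.142, -0.0, 0.0]
contact_force: [0.2, -0.2, 0.1]
grip_width: 0.0504
gripper_force: 53.0
```

Call:
{"api": "play_rows", "payload": {
  "commands": [
    [[1,0,0,0.002,0],[1,0,0,0.004,0],[1,0,0,0.004,0]]
  ]
}}

```text
clock: 27.33
tcp_pos: [0.6164, -0.0015, -0.0214]
orientation: [3.141, -0.0, 0.0]
contact_force: [-3.6, -0.4, 7.5]
grip_width: 0.0504
gripper_force: 53.6
```

Call:
{"api": "play_rows", "payload": {
  "commands": [
    [[1,0,0,0.002,0],[1,0,0,0.003,0],[1,0,0,0.003,0]]
  ]
}}

```text
clock: 27.58
tcp_pos: [0.6164, -0.0015, -0.0214]
orientation: [3.141, -0.0, 0.001]
contact_force: [-5.5, -1.9, 11.5]
grip_width: 0.0504
gripper_force: 54.1
```

Call:
{"api": "play_rows", "payload": {
  "commands": [
    [[1,0,0,-0.003,0],[-0.25,0,0,-0.003,0],[-0.4,0,0,-0.003,0],[-0.6,0,0,-0.003,0],[-0.7,0,0,-0.003,0],[-0.7,0,0,-0.05,0],[-0.7,0,0,-0.15,0],[-0.7,0,0,-0.3,0],[-1,0,0,-0.5,0],[-1,0,0,-0.6,0],[-1,0,0,-0.6,0]]
  ]
}}

```text
clock: 28.5
tcp_pos: [0.6202, -0.0009, 0.1033]
orientation: [-3.141, 0.0, -0.015]
contact_force: [0.7, -0.7, 0.4]
grip_width: 0.0853
gripper_force: 0.0
```

Call:
{"api": "play_rows", "payload": {
  "commands": [
    [[-1,-0.2,0,0,0],[-1,-0.4,0,0,0],[-1,-0.6,-0.1,0,0],[-1,-0.65,-0.3,0,0],[-1,-0.65,-0.5,0,0],[-1,-0.65,-0.7,0,0],[-1,-0.65,-0.9,0,0],[-1,-0.65,-1,0,0],[-1,-0.65,-1,0,0]]
  ]
}}

```text
clock: 29.25
tcp_pos: [0.4854, 0.2052, 0.0977]
orientation: [-3.138, -0.013, -0.001]
contact_force: [-0.4, 0.4, 0.7]
grip_width: 0.0856
gripper_force: 0.0
```

```bash
python3 - <<'E'
from chk import *
a=crop("top",[.617,-.0015,.03],[],30,400);b=crop("side",[.487,.25,.02],[[.487,.2505,.026],[.487,.2505,.0]],35,400)
cv2.imwrite("pics/chk9.png",np.hstack([a,b]))
E
```

```text
[0.4854 0.2052 0.0977]
```

View pics/chk9.png

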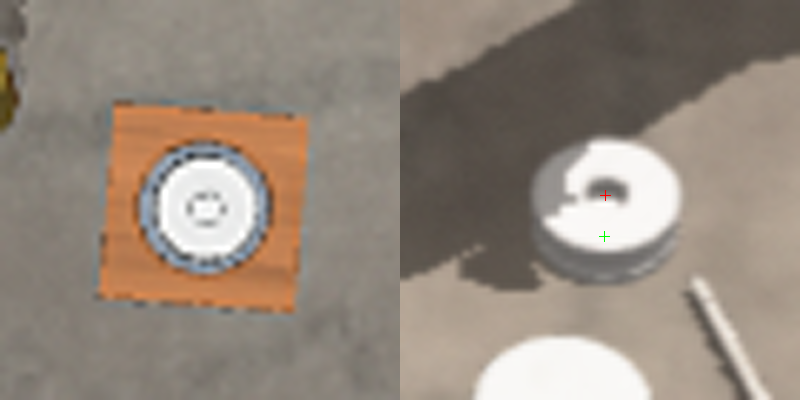

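disc_52 is flat in the 68 recess, at (206,207) in the left half. disc_64 is alone on the bench with its hole at (606,190). Next is the grasp of disc_64.

Call:
{"api": "play_rows", "payload": {
  "commands": [
    [[-1,0,-0.2,0,0],[-1,0,-0.26,0,0],[-1,0,-0.26,0.0,0],[-1,0,-0.26,0.15,0],[-1,0,-0.26,0.3,0],[-1,0,-0.26,0.4,0],[-1,0,-0.26,0.5,0],[-1,0,-0.26,0.58,0],[-1,0,-0.26,0.62,0],[-1,0,-0.26,0.62,0],[-1,0,-0.26,0.62,0]]
  ]
}}

```text
clock: 30.27
tcp_pos: [0.4865, 0.2493, -0.0268]
orientation: [3.141, -0.002, -0.0]
contact_force: [-0.7, -0.2, -0.4]
grip_width: 0.0853
gripper_force: 0.0
```

Call:
{"api": "play_rows", "payload": {
  "commands": [
    [[-0.8,0,0,0,0],[-0.7,0,0,0,0],[-0.6,0,0,0,0],[-0.5,0,0,0,0],[-0.4,0,0,0,0],[0,0,0,0,0],[0.5,0,0,0,0],[1,0,0,0,0],[1,0,0,0,0],[1,0,0,0,0]]
  ],
  "grip_force": 60
}}

```text
clock: 31.1
tcp_pos: [0.4868, 0.2504, -0.0256]
orientation: [3.141, -0.0, 0.002]
contact_force: [-2.5, -2.7, 11.1]
grip_width: 0.0616
gripper_force: 62.8
```

Call:
{"api": "play_rows", "payload": {
  "commands": [
    [[1,0,0,-0.05,0],[1,0,0,-0.15,0],[1,0,0,-0.3,0],[1,0,0,-0.45,0],[1,0,0.15,-0.6,0],[1,0,0.35,-0.62,0],[1,0,0.55,-0.62,0],[1,0,0.75,-0.62,0],[1,0,0.95,-0.62,0],[1,0,1,-0.62,0],[1,0,1,-0.62,0]]
  ]
}}

```text
clock: 32.02
tcp_pos: [0.4857, 0.0458, 0.0972]
orientation: [3.139, -0.011, -0.001]
contact_force: [-0.4, -0.5, -3.0]
grip_width: 0.0618
gripper_force: 66.5
```

Call:
{"api": "play_rows", "payload": {
  "commands": [
    [[1,0,0.15,0,0],[1,0,0.3,0,0],[1,0.1,0.5,0,0],[1,0.2,0.65,0,0],[1,0.3,0.8,0,0],[1,0.45,0.95,0,0],[1,0.6,1,0,0],[1,0.68,1,0,0],[1,0.68,1,0,0]]
  ]
}}

```text
clock: 32.77
tcp_pos: [0.6264, -0.1482, 0.0973]
orientation: [-3.14, -0.001, -0.006]
contact_force: [1.2, 0.4, -1.6]
grip_width: 0.0615
gripper_force: 66.5
```

Call:
{"api": "play_rows", "payload": {
  "commands": [
    [[1,0,0.15,0,0],[1,0,0.29,0,0],[1,0,0.29,0.1,0],[1,0,0.29,0.2,0],[1,0,0.29,0.3,0],[1,0,0.29,0.4,0],[1,0,0.29,0.5,0],[1,0,0.29,0.53,0],[1,0,0.29,0.53,0],[1,0,0.29,0.53,0]]
  ]
}}

```text
clock: 33.6
tcp_pos: [0.6226, -0.2063, -0.0084]
orientation: [-3.141, -0.002, -0.0]
contact_force: [0.5, 0.3, -1.4]
grip_width: 0.0611
gripper_force: 66.7
```

Call:
{"api": "play_rows", "payload": {
  "commands": [
    [[1,0,0.005,0.02,0],[1,0,0.005,0.035,0],[1,0,0.005,0.045,0],[1,0,0.005,0.05,0],[1,0,0.005,0.053,0],[1,0,0.005,0.053,0],[1,0,0.005,0.053,0]]
  ]
}}

```text
clock: 34.18
tcp_pos: [0.6223, -0.2085, -0.0194]
orientation: [-3.142, 0.0, -0.0]
contact_force: [0.6, -0.1, -2.2]
grip_width: 0.0618
gripper_force: 66.7
```

Call:
{"api": "play_rows", "payload": {
  "commands": [
    [[1,0,0,0.003,0],[1,0,0,0.005,0],[1,0,0,0.005,0]]
  ]
}}

```text
clock: 34.43
tcp_pos: [0.6223, -0.2085, -0.0204]
orientation: [3.142, -0.0, 0.0]
contact_force: [-0.1, -0.3, -1.6]
grip_width: 0.0615
gripper_force: 66.9
```

Call:
{"api": "play_rows", "payload": {
  "commands": [
    [[1,0,0,0.002,0],[1,0,0,0.003,0],[1,0,0,0.003,0]]
  ]
}}

```text
clock: 34.68
tcp_pos: [0.6224, -0.2085, -0.0204]
orientation: [3.141, -0.0, 0.0]
contact_force: [-2.1, 0.3, 5.3]
grip_width: 0.0619
gripper_force: 67.2
```

Call:
{"api": "play_rows", "payload": {
  "commands": [
    [[1,0,0,0.002,0],[1,0,0,0.003,0],[1,0,0,0.003,0]]
  ]
}}

```text
clock: 34.93
tcp_pos: [0.6224, -0.2085, -0.0205]
orientation: [3.141, -0.0, 0.0]
contact_force: [-3.8, 1.8, 9.8]
grip_width: 0.0619
gripper_force: 67.7
```

Seated. I'll release slowly, rise and retreat.

Call:
{"api": "play_rows", "payload": {
  "commands": [
    [[1,0,0,-0.002,0],[-0.5,0,0,-0.002,0],[-0.7,0,0,-0.002,0],[-0.9,0,0,-0.002,0],[-1,0,0,-0.002,0],[-1,0,0,-0.002,0],[-1,0,0,-0.05,0],[-1,0,0,-0.15,0],[-1,0,0,-0.3,0],[-1,0,0,-0.5,0],[-1,0,0,-0.7,0],[-1,0,0,-0.9,0]]
  ]
}}

```text
clock: 35.93
tcp_pos: [0.622, -0.2083, 0.1608]
orientation: [-3.141, -0.0, -0.0]
contact_force: [1.0, -1.2, -0.1]
grip_width: 0.0854
gripper_force: 0.0
```

Call:
{"api": "play_rows", "payload": {
  "commands": [
    [[-1,-0.2,0.0,-0.1,0],[-1,-0.4,0,-0.3,0],[-1,-0.6,0.2,-0.3,0],[-1,-0.6,0.4,-0.3,0],[-1,-0.6,0.6,-0.3,0],[-1,-0.6,0.8,-0.3,0],[-1,-0.6,0.9,-0.3,0],[-1,-0.6,0.9,-0.3,0],[-1,-0.6,0.9,-0.3,0]]
  ]
}}

```text
clock: 36.68
tcp_pos: [0.5011, -0.391, 0.2186]
orientation: [3.141, -0.007, -0.0]
contact_force: [1.5, 0.4, 0.2]
grip_width: 0.0857
gripper_force: 0.0
```

```bash
python3 - <<'E'
from chk import *
a=crop("top",[.54,-.10,.03],[],50,400);b=crop("side",[.54,-.1,.02],[],60,400)
cv2.imwrite("pics/chk10.png",np.hstack([a,b]))
E
```

```text
[ 0.5011 -0.391   0.2186]
```

View pics/chk10.png

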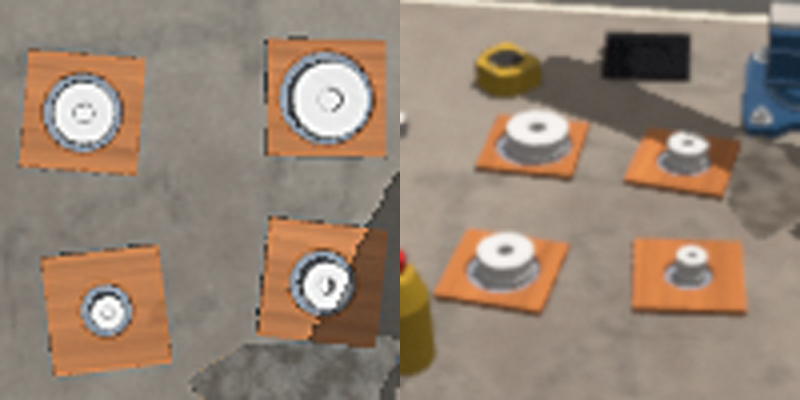

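Left half: all four discs stand level in their own recesses, at (83,113), (331,98), (107,312) and (325,287), with felt visible round each. The bottle is untouched. I'll hand the job in.

```bash
python3 -c "
from bench import r
print(r.hand_in())"
```

```text
the job is handed in; nothing more can be done
None
```

All four discs lie flat in their own recesses, set down gently, with the bottle and the tin left where they stood, and the job is handed in; it gave no verdict back.

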